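# Square the relief tile into the bench corner stop

### The arm

A 7-joint arm with a two-finger parallel gripper is mounted at the origin on the work surface. World frame = base frame: x ahead of the robot, y to its left, z up, the work surface at z = 0. Lengths are in mm, angles in rad, forces in N, time in s.
With the tool pointing down it reaches from about 400 to 875 mm from the base axis. Payload 4.4 kg.
Tool frame: the origin (TCP) lies on the centre line of the jaws, within the pads' length; the fingertips stand 14 mm ahead of it and the grasp point (between the pads) lies 5 mm behind it (tips_ahead is the distance from the TCP to the fingertips, in mm); z points along the fingers, y is the line along which they close (so a half turn about z gives the same grasp; the last joint's range is limited). The gripper opens to 85 mm and grips with 20 to 120 N. Pads are 22 mm wide; open, the fingers measure 114 mm over their backs; the gripper's body (76 mm by 85 mm) begins 54 mm behind the grasp point. The pads swing forward as they close: fully open they stand 13 mm farther back than shut.
Start: joints at [1.173, 0.628, 0.038, 1.517, -0.027, 0.996, -0.02], TCP at [211.762, -614.552, 245.313] pointing down, gripper open.
Joint ranges: [-3.06, 3.06], [-0.37, 2.12], [-1.25, 1.32], [0.18, 2.47], [-1.1, 4.24], [0.23, 1.98], [-2.94, 2.94]. Speed limits (rad/s): [2.57, 2.57, 3.14, 3.14, 3.14, 3.14, 3.14].

### API

Orientations are given as [roll, pitch, yaw] about the fixed x, y, z axes, in that order (R = Rz(yaw) Ry(pitch) Rx(roll)).
In Python, from cell import * gives the robot as it stands.
- The arm moves only by the tool move_arm, never from a script. Its argument "rows" is text: rows parted by semicolons, each of 7 numbers parted by spaces: the shift along the tool's x, y, z scaled (see below), then the turn, a rotation vector about the tool's x, y, z scaled (see below), then the closure, from -1 (fully open) to 1 (shut). A call has 1 to 12 rows; each row is the pose to reach, as a shift and turn from the pose commanded when the call began, along the tool's axes at that moment; what a row does not reach only later rows make up. The controller multiplies each number of a shift by 0.3 m and each number of a turn by pi/2 rad. A row lasts 1/12 s, in which the tool goes at most 41.7 mm and 7.16 degrees, less where a joint would pass 70% of its speed; a pose out of reach is approached as far as the arm can. A call with a number of a shift or a turn outside -1 to 1 is refused whole. A call with a gripper value outside its range is refused whole. The fingers move at their own pace and stop on an object; the grip force is fixed at half the most. Time passes only in rows, so rows that repeat a pose let the fingers close. It gives the time, the measured TCP pose, the force, the opening and the grip force at its end, in the units of the state.
- read_state(): the state, without advancing time (a new reading comes with each control period).
- get_image(name): name is "scene" or "top"; returns a dict with "img" (400x640x3 uint8, red, green, blue), "vfov" (degrees; the focal length in pixels is half the picture's height over the tangent of half this angle, whatever the lens; pixels are square), "cx", "cy" (the principal point, pixels), "k1" (the pictures are not rectified: a ray, as slopes to the right and down, at radius r is drawn at 1 + k1 r^2 times it, then the intrinsics apply), "extrinsics" (4x4, takes a point from camera to world coordinates). Camera axes: x right, y up, looking along -z (the intrinsics and any distortion apply to the point x, -y, -z); pixel columns grow to the right and rows downward; lengths in mm; the calibration is good to about 2 mm. A picture is of the moment at which its call begins. There is no depth.
- finish_job(): hands the job in; it is judged then, once.
The state is a dict: "clock": time; "qpos": joint angles; "qd": joint speeds; "tau": joint torques, N m; "eef_pos": TCP position; "tool_rot": TCP orientation; "force": force on the tool from outside, world axes, zero at the start; "torque": the same for the moment, N m; "width": finger opening in mm; "gripper_force": force on a finger pad.
Only numpy, scipy, OpenCV 4.12 (cv2) and the standard library are available. Lean on these libraries where they do the work, as an engineer would, in place of code of your own. Each camera call takes 0.05 s, during which the arm holds its last target. There are 200 camera calls.

### The job

Push the pebble-covered clay tile along the bench into the inside corner of the two dark battens, so that its long edge lies flush against the longer batten and its short edge flush against the shorter one. Only push it with the fingertips: keep it flat on the bench, do not pick it up, and do not touch the fresh clay pebbles on its top. Leave the loose stone, bowl, jar and wooden block where they are, and finish with the hand clear.

Things in the scene. Friction and masses are not known exactly. Their poses are not given: they have to be found in the camera images.
- tile: Loose flat pinkish clay slab, 95 mm along its x, 120 mm along its y (long edges run along y), 22 mm thick, 0.4 to 0.8 kg, with clay pebbles fixed on top. Origin: centre of its underside; z up. At the start its axes are within 0.3 rad of the corner's: its +x long edge faces the longer batten, its +y short edge the shorter one. It slides on the bench under a push of some 3 to 12 N.
- pebbles: The seven grey-brown clay pebbles fixed on the tile's top (they move with it): up to 18 mm high, so up to 40 mm above the bench, all at least 11 mm inside the tile's edges. Origin: centre of the tile's top face, 22 mm above the tile's origin; same axes. Not to be touched.
- corner: L of two dark wooden battens fixed to the bench, 25 mm wide, 18 mm high. Origin: the inside corner at bench level; z up. The longer batten's inner face is the plane x = 0, from the corner 240 mm towards -y; the shorter's is y = 0, from the corner 150 mm towards -x. The tile belongs at x < 0, y < 0: fully home its origin is at x = -47.5 mm, y = -60 mm in this frame, axes parallel.
- stone: Loose grey-brown egg-like clay stone, 52 mm across, 45 mm high, flat foot. Origin: centre of its underside. Bystander.
- bowl: Loose small terracotta bowl, 60 mm across, 42 mm high. Origin: centre of its underside. Bystander.
- glaze: Loose blue jar with a white cap, 48 mm across, 60 mm high. Origin: centre of its underside. Bystander.
- block: Loose pale wooden sanding block, 50 x 40 mm, 30 mm high. Origin: centre of its underside. Bystander.
There are look-alikes about, which are no part of the job. What is shaped like the tile but blue or red is not meant.

How it is judged (in metres and radians):
At the end, for the whole second after the job is handed in: The tile rests flat on the bench in the corner, its long edge within 3.5 mm of the longer batten and its short edge within 3.5 mm of the shorter one, parallel to them within 0.035 rad, at rest; bystanders within 15 mm of where they stood (x of tile in the frame of corner between -0.051 and -0.044 m and y of tile in the frame of corner between -0.0635 and -0.0565 m and angle between the x axis of tile and the x axis of corner, either way round below 0.035 rad and height (world z) of tile below 0.004 m and angle between tile's own z axis and vertical below 0.05 rad and linear speed of tile below 0.01 m/s and distance of each of stone, bowl, glaze, block from where it was at the start of the episode below 0.015 m); the robot touches nothing.
It fails at once if the tile is lifted or tipped off the bench (height (world z) of tile above 0.008 m or angle between tile's own z axis and vertical above 0.12 rad).
It fails at once if the clay pebbles on the tile are touched (contact force between any of the fingers, the arm and pebbles above 0.5 N).
It fails at once if a bystander is knocked out of place (distance of any of stone, bowl, glaze, block from where it was at the start of the episode above 0.015 m).
It also fails if it takes over 51 s, if anything falls off the work surface, if the arm or the gripper's body presses on something with over 40 N, if the wrist force passes 120 N, or if a joint passes its speed limit or range.

## Working session

There is one attempt and no reset: what is moved stays moved. The work goes in short steps, Python scripts to look and compute and a tool call to move; the robot and the scene stay as the last step left them, time stands still between calls to the robot, and variables do not carry over. Pictures are saved under pics/ and viewed, at most 10 in all, crops included, and the job is handed in when it is done.

Besides the shell and the picture viewer there is one more tool, called after "Emit:" by a JSON object that holds its "name" and its "arguments", one argument or row to a line. move_arm: Moves the arm, as the interface text tells. Its arguments: {"type":"object","properties":{"rows":{"type":"string"}},"required":["rows"]}

```bash
mkdir -p pics; ls; cat > h.py <<'E'
from cell import *
import numpy as np, cv2
def cam(n):
    d=get_image(n); return d
def K(d):
    f=200/np.tan(np.radians(d["vfov"])/2); return f
def pix2w(d,u,v,z):
    f=K(d); a=np.array([(u-d["cx"])/f,(v-d["cy"])/f]); s=a.copy()
    for _ in range(30): s=a/(1+d["k1"]*(s@s))
    E=np.array(d["extrinsics"]); r=E[:3,:3]@np.array([s[0],-s[1],-1]); o=E[:3,3]
    return o+r*(z-o[2])/r[2]
def w2pix(d,p):
    E=np.array(d["extrinsics"]); c=E[:3,:3].T@(np.array(p,float)-E[:3,3]); s=np.array([c[0],-c[1]])/-c[2]
    s=s*(1+d["k1"]*(s@s)); return s*K(d)+[d["cx"],d["cy"]]
E
python3 - <<'E'
from h import *
for n in("scene","top"):
    d=cam(n); cv2.imwrite(f"pics/{n}0.png",cv2.cvtColor(d["img"],cv2.COLOR_RGB2BGR)); np.save(f"{n}0.npy",d,allow_pickle=True)
    print(n,{k:d[k] for k in d if k!="img"})
print(read_state())
E
```

```text
pics
scene {'vfov': 49.02276827767932, 'cx': 323.01651526843483, 'cy': 201.04048804837944, 'k1': -0.10078837922940447, 'extrinsics': array([[ 6.63558909e-01, -6.03961026e-01,  4.41498192e-01,
         9.29770892e+02],
       [ 7.48121722e-01,  5.37157795e-01, -3.89583614e-01,
        -3.58575196e+02],
       [-1.86087619e-03,  5.88806065e-01,  8.08272203e-01,
         7.76336741e+02],
       [ 0.00000000e+00,  0.00000000e+00,  0.00000000e+00,
         1.00000000e+00]])}
top {'vfov': 46.71439902467872, 'cx': 319.7417971276019, 'cy': 198.87257746560664, 'k1': -0.1038281044687287, 'extrinsics': array([[ 1.32509039e-02,  9.93792582e-01, -1.10456855e-01,
         4.28115599e+02],
       [-9.99375517e-01,  9.54391951e-03, -3.40219038e-02,
        -3.56856095e+01],
       [-3.27565243e-02,  1.10838698e-01,  9.93298441e-01,
         1.00193267e+03],
       [ 0.00000000e+00,  0.00000000e+00,  0.00000000e+00,
         1.00000000e+00]])}
{'clock': 0.1, 'qpos': array([ 1.17323381,  0.62923148,  0.0384595 ,  1.51824226, -0.02699941,
        0.99629465, -0.01996931]), 'qd': array([ 0.00088549, -0.00219877,  0.00126817, -0.00254066, -0.00094664,
        0.00110526, -0.00126372]), 'tau': array([ 3.00455387e-03, -5.64529467e+01,  1.23004507e+00, -1.93973780e+01,
        1.12301455e-02,  5.44159921e-03,  8.83710470e-06]), 'eef_pos': array([ 211.56429646, -614.0576767 ,  244.50388188]), 'tool_rot': array([-3.13993542e+00,  2.39248414e-05,  3.31782206e-01]), 'force': array([ 0.71294106,  0.02014768, -0.64813504]), 'torque': array([-0.00545723,  0.03526032, -0.06623656]), 'gripper_force': 0.0, 'width': 85.5184914013825}
```

View pics/top0.png

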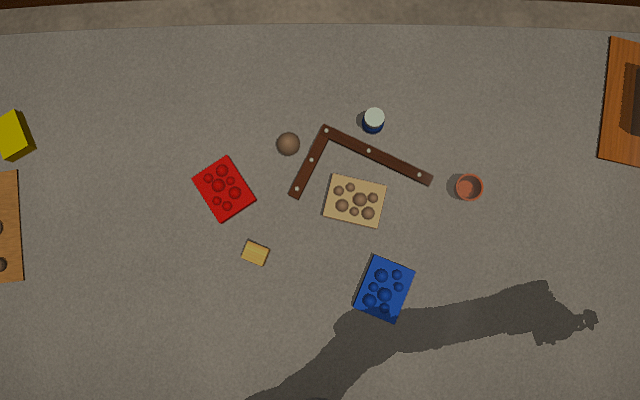

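View pics/scene0.png

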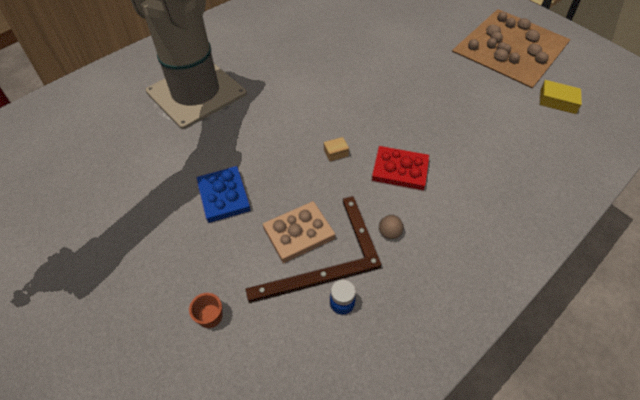

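The top view shows the tile at about (355,201), the corner at (326,135), the stone at (288,144), the jar at (373,120), the bowl at (468,187) and the block at (255,252). I'll enlarge the tile and corner.

```bash
python3 - <<'E'
import cv2
i=cv2.imread("pics/top0.png")[115:235,285:445]
cv2.imwrite("pics/c1.png",cv2.resize(i,None,fx=5,fy=5,interpolation=cv2.INTER_CUBIC))
E
```

```text
(no output)
```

View pics/c1.png

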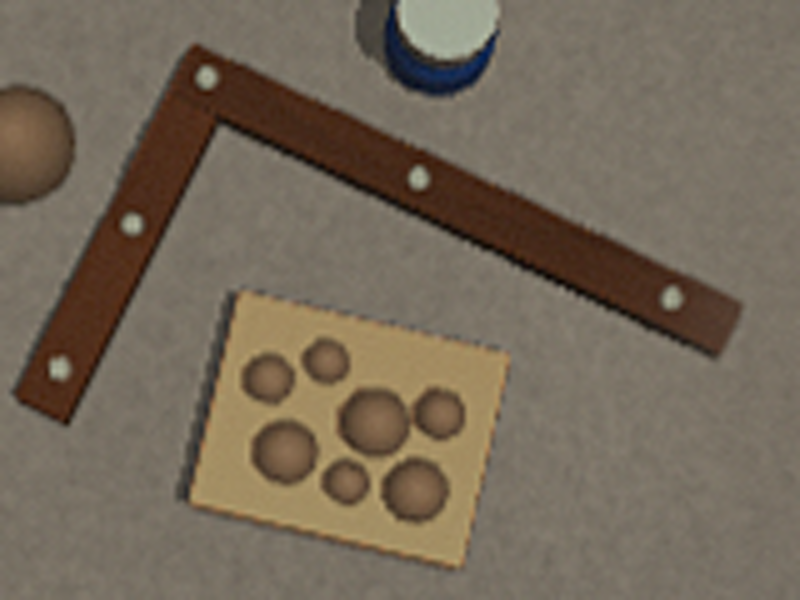

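The crop gives the inner corner at (218,120), batten inner ends at (717,357) and (68,424), and tile top corners at (237,291), (509,353), (462,568) and (190,502).

```bash
cat >> h.py <<'E'
def crop(d,pts,z,o=(285,115),s=5):
    return np.array([pix2w(d,o[0]+(x+.5)/s-.5,o[1]+(y+.5)/s-.5,z)[:2] for x,y in pts])
def ang(v): return np.arctan2(v[1],v[0])
E
python3 - <<'E'
from h import *
np.set_printoptions(precision=3,suppress=True)
d=np.load("top0.npy",allow_pickle=True).item()
b=crop(d,[(218,120),(717,357),(68,424)],18); t=crop(d,[(237,291),(509,353),(462,568),(190,502)],22)
L=b[1]-b[0];S=b[2]-b[0]
print(b,np.linalg.norm(L),np.linalg.norm(S))
# corner -y along L, -x along S
ca=[ang(-L)-np.pi/2,ang(-S)];print("corner yaw",ca)
c=ca[0]*.6+ca[1]*.4
print(t,[np.linalg.norm(t[i]-t[i-1]) for i in range(4)])
ta=[ang(t[0]-t[1])-np.pi/2,ang(t[3]-t[2])-np.pi/2,ang(t[0]-t[3]),ang(t[1]-t[2])];print("tile yaw",ta)
R=lambda a:np.array([[np.cos(a),-np.sin(a)],[np.sin(a),np.cos(a)]])
f=lambda p:(np.atleast_2d(p)-b[0])@R(c)
print("tile in corner",f(t.mean(0)),f(t))
P=lambda u,v,z:pix2w(d,u,v,z)[:2]
for n,u,v,z in(("stone",288,144,22),("bowl",468,187,42),("jar",374,118,60),("block",255,251,30)):
    p=P(u,v,z);print(n,p,f(p))
bl=P(384,288,22);print("blue",bl,f(bl)); r=P(224,189,22);print("red",r,f(r))
# long batten cross-check with scene
s=np.load("scene0.npy",allow_pickle=True).item()
print(w2pix(s,[*t.mean(0),22]),[w2pix(s,[*q,22]) for q in t])
E
```

```text
[[ 669.485  -18.627]
 [ 567.494 -233.567]
 [ 535.951   44.174]] 237.91090260614195 147.56471651997347
corner yaw [np.float64(-0.4430470759693166), np.float64(-0.4396059715249106)]
[[ 593.545  -27.654]
 [ 567.779 -143.913]
 [ 475.961 -123.875]
 [ 502.716   -8.646]] [np.float64(92.7968448549634), np.float64(119.07921913894171), np.float64(93.97886253579506), np.float64(118.29527816608874)]
tile yaw [np.float64(-0.21810434669315604), np.float64(-0.22814703767590427), np.float64(-0.20630436074414005), np.float64(-0.2148581880781656)]
tile in corner [[ -97.046 -109.373]] [[ -64.794  -40.622]
 [ -38.393 -156.738]
 [-129.965 -177.871]
 [-155.032  -62.262]]
stone [656.117  68.316] [[-49.249  72.885]]
bowl [ 562.852 -313.013] [[  29.435 -311.717]]
jar [ 704.002 -114.621] [[ 72.238 -72.028]]
block [424.584 132.373] [[-285.944   31.827]]
blue [ 351.125 -138.852] [[-236.419 -244.772]]
red [556.553 205.053] [[-197.707  153.942]]
[298.912 227.493] [array([335.799, 232.338]), array([282.911, 257.565]), array([262.745, 222.405]), array([313.545, 200.227])]
```

```bash
cat >> h.py <<'E'
from scipy.spatial.transform import Rotation as Ro
B=np.array([669.5,-18.6]); C=-0.4416
def c2w(x,y): return B+np.array([np.cos(C)*x-np.sin(C)*y,np.sin(C)*x+np.cos(C)*y])
def w2c(x,y): d=np.array([x,y])-B; return np.array([np.cos(C)*d[0]+np.sin(C)*d[1],-np.sin(C)*d[0]+np.cos(C)*d[1]])
def plan(cur,tgt):
    "cur,tgt: (x,y,z,yaw) world, tool down"
    R=Ro.from_euler("xyz",[np.pi,0,cur[3]]).as_matrix()
    s=R.T@(np.array(tgt[:3])-np.array(cur[:3]))/300
    return np.round([*s,0,0,-(tgt[3]-cur[3])/(np.pi/2)],3)
E
python3 - <<'E'
from h import *
a=(211.76,-614.55,245.3,.332); p=c2w(-185,-115); print(p)
m=((a[0]+p[0])/2,(a[1]+p[1])/2,200,a[3]-.40)
t=(*p,110,C)
print(plan(a,m),plan(m,t))
E
```

```text
[453.09778456 -43.50142871]
[ 0.69  -0.769  0.151  0.     0.     0.255] [ 0.337 -0.977  0.3    0.     0.     0.238]
```

Emit:
{"name": "move_arm", "arguments": {
  "rows": "0.69 -0.769 0.151 0 0 0.255 -0.2;0.69 -0.769 0.151 0 0 0.255 -0.2;0.69 -0.769 0.151 0 0 0.255 -0.2;0.69 -0.769 0.151 0 0 0.255 -0.2;0.69 -0.769 0.151 0 0 0.255 -0.2;0.69 -0.769 0.151 0 0 0.255 -0.2;0.69 -0.769 0.151 0 0 0.255 -0.2;0.69 -0.769 0.151 0 0 0.255 -0.2;0.69 -0.769 0.151 0 0 0.255 -0.2;0.69 -0.769 0.151 0 0 0.255 -0.2;0.69 -0.769 0.151 0 0 0.255 -0.2;0.69 -0.769 0.151 0 0 0.255 -0.2"
}}

```text
clock: 1.1
eef_pos: [331.8, -330.5, 200.2]
tool_rot: [3.141, -0.0, -0.071]
force: [0.3, -0.5, 0.8]
width: 51.6
gripper_force: 0.0
```

Emit:
{"name": "move_arm", "arguments": {
  "rows": "0.337 -0.977 0.3 0 0 0.238 -0.2;0.337 -0.977 0.3 0 0 0.238 -0.2;0.337 -0.977 0.3 0 0 0.238 -0.2;0.337 -0.977 0.3 0 0 0.238 -0.2;0.337 -0.977 0.3 0 0 0.238 -0.2;0.337 -0.977 0.3 0 0 0.238 -0.2;0.337 -0.977 0.3 0 0 0.238 -0.2;0.337 -0.977 0.3 0 0 0.238 -0.2;0.337 -0.977 0.3 0 0 0.238 -0.2;0.337 -0.977 0.3 0 0 0.238 -0.2;0.337 -0.977 0.3 0 0 0.238 -0.2;0.337 -0.977 0.3 0 0 0.238 -0.2"
}}

```text
clock: 2.1
eef_pos: [453.1, -45.8, 110.4]
tool_rot: [3.141, -0.001, -0.446]
force: [0.4, -0.4, 0.0]
width: 51.5
gripper_force: 0.0
```

Emit:
{"name": "move_arm", "arguments": {
  "rows": "0 0 0.1 0 0 0 -0.2;0 0 0.2 0 0 0 -0.2;0 0 0.26 0 0 0 -0.2;0 0 0.3 0 0 0 -0.2;0 0 0.3 0 0 0 -0.2;0 0 0.3 0 0 0 -0.2;0.02 0 0.3 0 0 0 -0.2;0.03 0 0.3 0 0 0 -0.2;0.04 0 0.3 0 0 0 -0.2;0.05 0 0.3 0 0 0 -0.2;0.06 0 0.3 0 0 0 -0.2;0.07 0 0.3 0 0 0 -0.2"
}}

```text
clock: 3.1
eef_pos: [472.9, -52.7, 20.4]
tool_rot: [-3.141, -0.001, -0.443]
force: [-0.1, 0.9, 0.1]
width: 51.1
gripper_force: 0.0
```

Emit:
{"name": "move_arm", "arguments": {
  "rows": "0.01 0 0 0 0 0 -0.2;0.02 0 0 0 0 0 -0.2;0.03 0 0 0 0 0 -0.2;0.04 0 0 0 0 0 -0.2;0.05 0 0 0 0 0 -0.2;0.06 0 0 0 0 0 -0.2;0.07 0 0 0 0 0 -0.2;0.08 0 0 0 0 0 -0.2;0.09 0 0 0 0 0 -0.2;0.1 0 0 0 0 0 -0.2"
}}

```text
clock: 3.93
eef_pos: [496.3, -61.7, 19.6]
tool_rot: [-3.139, 0.009, -0.439]
force: [-5.4, 4.6, 5.3]
width: 51.2
gripper_force: 3.7
```

```bash
cat >> h.py <<'E'
def snap(name,o=(285,115),wh=(160,120),s=5,n="top"):
    d=cam(n); np.save(name+".npy",d,allow_pickle=True)
    i=cv2.cvtColor(d["img"],cv2.COLOR_RGB2BGR)[o[1]:o[1]+wh[1],o[0]:o[0]+wh[0]]
    cv2.imwrite(f"pics/{name}.png",cv2.resize(i,None,fx=s,fy=s,interpolation=cv2.INTER_CUBIC))
    return d
E
python3 -c "
from h import *
snap('c2',n='scene',o=(230,170)); s=read_state(); print(s['eef_pos'],s['force'],w2c(*s['eef_pos'][:2]))"
```

```text
[497.31419505 -62.31534552  19.69552182] [-2.26006702  3.8667745   2.09254801] [-136.98449942 -113.11158111]
```

View pics/c2.png

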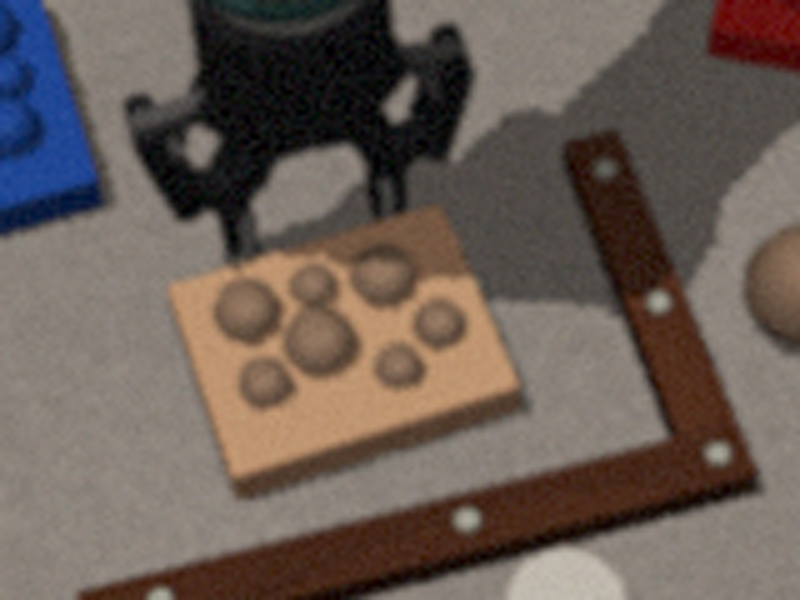

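The crop shows both fingertips on the tile's -x edge ((240,250) and (390,205)) and the tile now nearly parallel to the long batten. I'll push on until a few mm remain.

Emit:
{"name": "move_arm", "arguments": {
  "rows": "0.01 0 0 0 0 0 -0.2;0.02 0 0 0 0 0 -0.2;0.03 0 0 0 0 0 -0.2;0.04 0 0 0 0 0 -0.2;0.05 0 0 0 0 0 -0.2;0.06 0 0 0 0 0 -0.2;0.07 0 0 0 0 0 -0.2;0.08 0 0 0 0 0 -0.2;0.08 0 0 0 0 0 -0.2;0.08 0 0 0 0 0 -0.2"
}}

```text
clock: 4.82
eef_pos: [518.1, -73.6, 19.5]
tool_rot: [-3.141, 0.007, -0.442]
force: [-5.0, 3.7, 3.2]
width: 51.1
gripper_force: 3.0
```

Emit:
{"name": "move_arm", "arguments": {
  "rows": "-0.05 0 0 0 0 0 -0.2;-0.1 0 0 0 0 0 -0.2;-0.1 0 -0.1 0 0 0 -0.2;-0.1 0 -0.2 0 0 0 -0.2;-0.1 0 -0.3 0 0 0 -0.2;-0.1 0 -0.3 0 0 0 -0.2;-0.1 0 -0.3 0 0 0 -0.2"
}}

```text
clock: 5.4
eef_pos: [495.2, -62.8, 111.4]
tool_rot: [-3.141, -0.003, -0.442]
force: [-0.2, -0.1, -0.5]
width: 51.0
gripper_force: 0.0
```

```bash
python3 - <<'E'
from h import *
s=read_state(); e=s['eef_pos']; print(e,s['tool_rot'],w2c(*e[:2]))
snap('c3')
p=c2w(-52,-200); a=(*e,s['tool_rot'][2]); print(plan(a,(*p,110,C+np.pi/2)))
E
```

```text
[495.24907319 -62.82160118 111.43067311] [-3.14055232 -0.00336611 -0.4419957 ] [-138.63514523 -114.4518764 ]
[ 0.289  0.285  0.005  0.     0.    -1.   ]
```

View pics/c3.png

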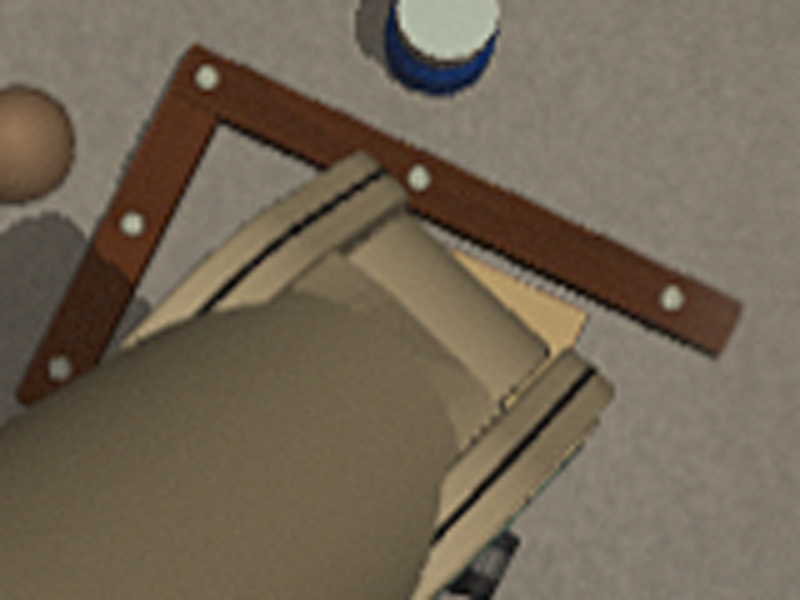

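The tile's free corner is at (587,317), and its edge is parallel to the long batten with a small gap. Next I'll swing round to push its short edge.

Emit:
{"name": "move_arm", "arguments": {
  "rows": "0.1 0.15 0 0 0 -0.08 -0.2;0.2 0.285 0 0 0 -0.16 -0.2;0.289 0.285 0 0 0 -0.24 -0.2;0.289 0.285 0 0 0 -0.32 -0.2;0.289 0.285 0 0 0 -0.4 -0.2;0.289 0.285 0 0 0 -0.48 -0.2;0.289 0.285 0 0 0 -0.56 -0.2;0.289 0.285 0 0 0 -0.64 -0.2;0.289 0.285 0 0 0 -0.72 -0.2;0.289 0.285 0 0 0 -0.8 -0.2;0.289 0.285 0 0 0 -0.88 -0.2;0.289 0.285 0 0 0 -0.96 -0.2"
}}

```text
clock: 6.45
eef_pos: [534.8, -176.7, 108.4]
tool_rot: [-3.139, -0.0, 1.063]
force: [-0.5, -0.5, 0.3]
width: 51.1
gripper_force: 0.0
```

Emit:
{"name": "move_arm", "arguments": {
  "rows": "0 0 0 0 0 -0.04 -0.2;0 0 0 0 0 -0.04 -0.2;0 0 0 0 0 -0.04 -0.2"
}}

```text
clock: 6.7
eef_pos: [535.0, -177.0, 108.9]
tool_rot: [-3.139, -0.0, 1.118]
force: [-0.3, -0.1, -0.2]
width: 51.1
gripper_force: 0.0
```

```bash
python3 - <<'E'
from h import *
s=read_state(); e=s['eef_pos']; print(e,s['tool_rot'],C+np.pi/2,w2c(*e[:2]))
d=np.load("c3.npy",allow_pickle=True).item()
print([w2c(*q) for q in crop(d,[(587,317),(455,252)],22)])
E
```

```text
[ 535.00633331 -177.02148114  108.86981945] [-3.13938500e+00 -4.09911024e-04  1.11782399e+00] 1.1291963267948966 [ -53.88434924 -200.70473081]
[array([  -9.80127111, -180.18682127]), array([  -8.88156305, -117.41039262])]
```

Emit:
{"name": "move_arm", "arguments": {
  "rows": "0 0.01 0.1 0 0 0 -0.2;0 0.01 0.2 0 0 0 -0.2;0 0.01 0.26 0 0 0 -0.2;0 0.01 0.295 0 0 0 -0.2;0 0.01 0.295 0 0 0 -0.2;0.01 0.01 0.295 0 0 0 -0.2;0.02 0.01 0.295 0 0 0 -0.2;0.03 0.01 0.295 0 0 0 -0.2;0.04 0.01 0.295 0 0 0 -0.2;0.05 0.01 0.295 0 0 0 -0.2;0.06 0.01 0.295 0 0 0 -0.2;0.07 0.01 0.295 0 0 0 -0.2"
}}

```text
clock: 7.7
eef_pos: [547.3, -162.0, 22.7]
tool_rot: [3.14, 0.003, 1.118]
force: [-2.5, -4.8, 1.5]
width: 51.0
gripper_force: 3.0
```

Emit:
{"name": "move_arm", "arguments": {
  "rows": "0.01 0 0 0 0 0 -0.2;0.02 0 0 0 0 0 -0.2;0.03 0 0 0 0 0 -0.2;0.04 0 0 0 0 0 -0.2;0.05 0 0 0 0 0 -0.2;0.06 0 0 0 0 0 -0.2;0.07 0 0 0 0 0 -0.2;0.08 0 0 0 0 0 -0.2;0.09 0 0 0 0 0 -0.2;0.1 0 0 0 0 0 -0.2;0.11 0 0 0 0 0 -0.2;0.12 0 0 0 0 0 -0.2"
}}

```text
clock: 8.7
eef_pos: [563.0, -129.6, 22.7]
tool_rot: [3.14, 0.003, 1.118]
force: [-2.9, -5.2, 2.5]
width: 51.3
gripper_force: 3.1
```

```bash
python3 - <<'E'
from h import *
s=read_state(); e=s['eef_pos']; print(e,s['tool_rot'],w2c(*e[:2]),s['force'])
snap('c4',n='scene',o=(230,170))
E
```

```text
[ 562.99162435 -129.64760515   22.68478207] [3.13973982e+00 2.58814231e-03 1.11832836e+00] [ -48.83067118 -145.91494182] [-2.86606659 -5.23549012  2.49914195]
```

View pics/c4.png

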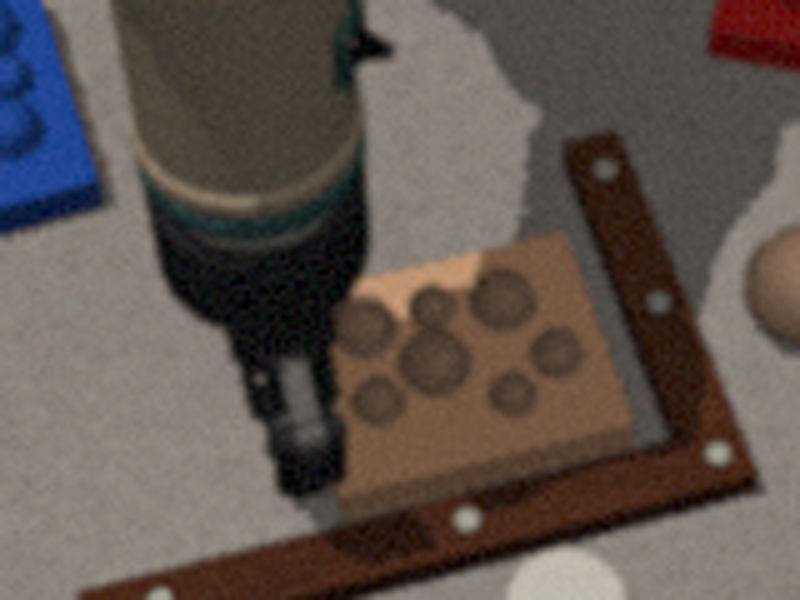

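The short-side gap is about 15 mm and the tile is tracking straight. I'll push on gently until it meets the short batten.

Emit:
{"name": "move_arm", "arguments": {
  "rows": "0.01 0 0 0 0 0 -0.2;0.017 0 0 0 0 0 -0.2;0.024 0 0 0 0 0 -0.2;0.03 0 0 0 0 0 -0.2;0.035 0 0 0 0 0 -0.2;0.04 0 0 0 0 0 -0.2;0.043 0 0 0 0 0 -0.2;0.046 0 0 0 0 0 -0.2"
}}

```text
clock: 9.42
eef_pos: [568.9, -117.4, 22.7]
tool_rot: [3.14, 0.003, 1.118]
force: [-3.6, -6.6, 3.0]
width: 51.6
gripper_force: 3.4
```

Emit:
{"name": "move_arm", "arguments": {
  "rows": "0.003 0 0 0 0 0 -0.2;0.006 0 0 0 0 0 -0.2;0.006 0 0 0 0 0 -0.2"
}}

```text
clock: 9.67
eef_pos: [569.2, -116.8, 22.7]
tool_rot: [3.14, 0.004, 1.118]
force: [-4.4, -7.6, 4.1]
width: 51.1
gripper_force: 4.3
```

Emit:
{"name": "move_arm", "arguments": {
  "rows": "0.005 0 0 0 0 0 -0.2;0.01 0 0 0 0 0 -0.2;0.01 0 0 0 0 0 -0.2"
}}

```text
clock: 9.92
eef_pos: [569.3, -116.7, 22.7]
tool_rot: [3.14, 0.007, 1.117]
force: [-6.1, -12.5, 5.1]
width: 51.1
gripper_force: 6.9
```

Emit:
{"name": "move_arm", "arguments": {
  "rows": "0.005 0 0 0 0 0 -0.2;0.01 0 0 0 0 0 -0.2;0.01 0 0 0 0 0 -0.2"
}}

```text
clock: 10.17
eef_pos: [569.3, -116.6, 22.7]
tool_rot: [3.141, 0.01, 1.115]
force: [-7.5, -18.3, 5.2]
width: 51.4
gripper_force: 9.4
```

The tile has stopped against the short batten (force rose with no motion). I'll back off and return to the long side.

Emit:
{"name": "move_arm", "arguments": {
  "rows": "-0.05 0 0 0 0 0 -0.2;-0.1 0 0 0 0 0 -0.2;-0.1 0 -0.1 0 0 0 -0.2;-0.1 0 -0.2 0 0 0 -0.2;-0.1 0 -0.3 0 0 0 -0.2;-0.1 0 -0.3 0 0 0 -0.2;-0.1 0 -0.3 0 0 0 -0.2"
}}

```text
clock: 10.75
eef_pos: [561.6, -134.4, 114.1]
tool_rot: [3.136, -0.002, 1.121]
force: [0.4, 0.1, -0.1]
width: 51.2
gripper_force: 0.0
```

```bash
python3 - <<'E'
from h import *
s=read_state(); e=s['eef_pos']; print(e,s['tool_rot'],w2c(*e[:2]))
p=c2w(-135,-62); a=(*e,s['tool_rot'][2]); print(plan(a,(*p,110,C)))
E
```

```text
[ 561.5866608  -134.36389792  114.10709952] [ 3.13636136e+00 -2.15796883e-03  1.12077815e+00] [ -48.08517521 -150.7792584 ]
[ 0.293 -0.292  0.014  0.     0.     0.995]
```

Emit:
{"name": "move_arm", "arguments": {
  "rows": "0.05 -0.1 0 0 0 0.08 -0.2;0.1 -0.2 0 0 0 0.16 -0.2;0.2 -0.292 0 0 0 0.24 -0.2;0.293 -0.292 0 0 0 0.32 -0.2;0.293 -0.292 0 0 0 0.4 -0.2;0.293 -0.292 0 0 0 0.48 -0.2;0.293 -0.292 0 0 0 0.56 -0.2;0.293 -0.292 0 0 0 0.64 -0.2;0.293 -0.292 0 0 0 0.72 -0.2;0.293 -0.292 0 0 0 0.8 -0.2;0.293 -0.292 0 0 0 0.88 -0.2;0.293 -0.292 0.014 0 0 0.96 -0.2"
}}

```text
clock: 11.75
eef_pos: [518.9, -16.9, 107.0]
tool_rot: [-3.142, 0.0, -0.385]
force: [0.5, 0.7, -0.1]
width: 51.2
gripper_force: 0.0
```

Emit:
{"name": "move_arm", "arguments": {
  "rows": "0 0 0 0 0 0.035 -0.2;0 0 0 0 0 0.035 -0.2;0 0 0 0 0 0.035 -0.2"
}}

```text
clock: 12.0
eef_pos: [518.5, -17.1, 106.6]
tool_rot: [3.141, 0.001, -0.432]
force: [0.6, 0.4, -0.1]
width: 51.4
gripper_force: 0.0
```

```bash
python3 - <<'E'
from h import *
s=read_state(); e=s['eef_pos']; print(e,s['tool_rot'],w2c(*e[:2]))
snap('c5',n='scene',o=(230,170))
E
```

```text
[518.49221013 -17.05185375 106.6226585 ] [ 3.14079970e+00  1.16508574e-03 -4.32453709e-01] [-137.18311877  -63.13906306]
```

View pics/c5.png

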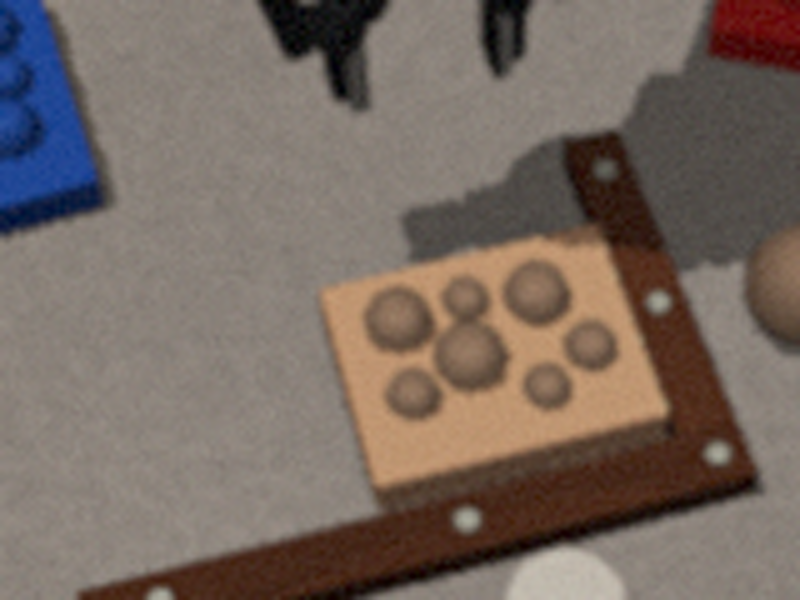

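The tile sits on the short batten and a few mm off the long one. Next is the final push.

Emit:
{"name": "move_arm", "arguments": {
  "rows": "0 0 0.1 0 0 0 -0.2;0 0 0.2 0 0 0 -0.2;0 0 0.26 0 0 0 -0.2;0 0 0.28 0 0 0 -0.2;0 0 0.28 0 0 0 -0.2;0.02 0 0.28 0 0 0 -0.2;0.04 0 0.28 0 0 0 -0.2;0.05 0 0.28 0 0 0 -0.2;0.06 0 0.28 0 0 0 -0.2;0.07 0 0.28 0 0 0 -0.2;0.077 0 0.28 0 0 0 -0.2;0.083 0 0.28 0 0 0 -0.2"
}}

```text
clock: 13.05
eef_pos: [540.9, -27.5, 23.4]
tool_rot: [-3.141, 0.002, -0.435]
force: [-4.1, 2.0, 4.1]
width: 51.3
gripper_force: 2.3
```

Emit:
{"name": "move_arm", "arguments": {
  "rows": "0.005 0 0 0 0 0 -0.2;0.01 0 0 0 0 0 -0.2;0.015 0 0 0 0 0 -0.2;0.02 0 0 0 0 0 -0.2;0.024 0 0 0 0 0 -0.2;0.024 0 0 0 0 0 -0.2"
}}

```text
clock: 13.55
eef_pos: [541.9, -28.6, 22.6]
tool_rot: [-3.141, 0.013, -0.435]
force: [-12.2, 3.6, 9.3]
width: 51.1
gripper_force: 6.3
```

Emit:
{"name": "move_arm", "arguments": {
  "rows": "0.005 0 0 0 0 0 -0.2;0.01 0 0 0 0 0 -0.2;0.01 0 0 0 0 0 -0.2"
}}

```text
clock: 13.8
eef_pos: [542.2, -29.0, 22.5]
tool_rot: [-3.141, 0.018, -0.435]
force: [-16.6, 5.2, 13.9]
width: 51.3
gripper_force: 8.5
```

```bash
python3 - <<'E'
from h import *
s=read_state(); e=s['eef_pos']; print(e,s['tool_rot'],w2c(*e[:2]),s['force'])
snap('c6',n='scene',o=(270,190),wh=(110,82),s=7)
E
```

```text
[542.18574279 -29.03577113  22.45390835] [-3.14120528  0.01806529 -0.43493924] [-110.64076557  -63.84705477] [-16.64232215   5.171524    13.90100346]
```

View pics/c6.png

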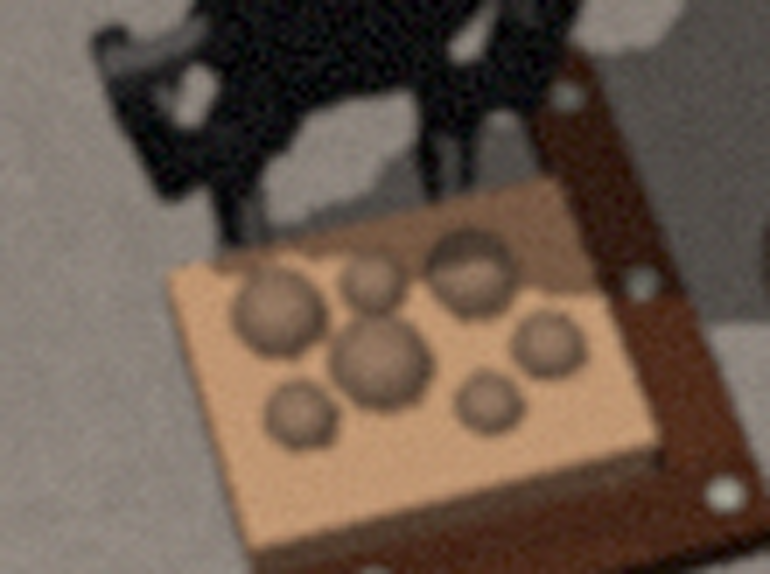

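```bash
python3 - <<'E'
from h import *
np.set_printoptions(precision=1,suppress=True)
d=np.load("c6.npy",allow_pickle=True).item()
t=crop(d,[(660,440),(253,548),(172,272),(552,180)],22,(270,190),7)
print(np.array([w2c(*q) for q in t]))
b=crop(d,[(678,437),(80,592),(568,148)],18,(230,170),5)
print(np.array([w2c(*q) for q in b]))
E
```

```text
[[  -4.8   -1.5]
 [  -4.3 -119.8]
 [ -97.6 -119.3]
 [ -97.3   -3.1]]
[[   3.5   -1.4]
 [   3.2 -239.2]
 [-142.6    0.2]]
```

Against the long batten, the tile's edge still stands about 5–7 mm off. The fingers are pressing it down with 14 N, which adds bench friction. I'll back off to release that, raise 2 mm and push again.

Emit:
{"name": "move_arm", "arguments": {
  "rows": "-0.02 0 0 0 0 0 -0.2;-0.05 0 0 0 0 0 -0.2;-0.06 0 -0.006 0 0 0 -0.2;-0.06 0 -0.006 0 0 0 -0.2;-0.06 0 -0.006 0 0 0 -0.2"
}}

```text
clock: 14.27
eef_pos: [535.3, -24.8, 25.4]
tool_rot: [-3.141, -0.002, -0.435]
force: [0.5, -0.4, 0.3]
width: 51.1
gripper_force: 0.0
```

Emit:
{"name": "move_arm", "arguments": {
  "rows": "0.015 0 0 0 0 0 -0.2;0.025 0 0 0 0 0 -0.2;0.035 0 0 0 0 0 -0.2;0.042 0 0 0 0 0 -0.2;0.047 0 0 0 0 0 -0.2;0.052 0 0 0 0 0 -0.2;0.057 0 0 0 0 0 -0.2"
}}

```text
clock: 14.85
eef_pos: [543.6, -29.1, 24.4]
tool_rot: [-3.141, 0.015, -0.434]
force: [-12.6, 4.8, 10.0]
width: 51.5
gripper_force: 6.2
```

Emit:
{"name": "move_arm", "arguments": {
  "rows": "0.005 0 0 0 0 0 -0.2;0.01 0 0 0 0 0 -0.2;0.01 0 0 0 0 0 -0.2"
}}

```text
clock: 15.1
eef_pos: [548.6, -31.5, 24.4]
tool_rot: [-3.141, 0.01, -0.434]
force: [-8.2, 3.2, 6.3]
width: 51.4
gripper_force: 4.6
```

Emit:
{"name": "move_arm", "arguments": {
  "rows": "0.004 0 0 0 0 0 -0.2;0.008 0 0 0 0 0 -0.2;0.008 0 0 0 0 0 -0.2"
}}

```text
clock: 15.35
eef_pos: [548.7, -31.5, 24.3]
tool_rot: [-3.141, 0.014, -0.434]
force: [-12.3, 5.0, 11.3]
width: 51.0
gripper_force: 6.9
```

Emit:
{"name": "move_arm", "arguments": {
  "rows": "0.004 0 0 0 0 0 -0.2;0.01 0 0 0 0 0 -0.2;0.01 0 0 0 0 0 -0.2"
}}

```text
clock: 15.6
eef_pos: [548.8, -31.5, 24.1]
tool_rot: [-3.14, 0.02, -0.434]
force: [-18.1, 6.7, 14.2]
width: 51.4
gripper_force: 9.5
```

Emit:
{"name": "move_arm", "arguments": {
  "rows": "0.005 0 0 0 0 0 -0.2;0.01 0 0 0 0 0 -0.2;0.01 0 0 0 0 0 -0.2"
}}

```text
clock: 15.85
eef_pos: [548.9, -31.5, 23.9]
tool_rot: [-3.14, 0.026, -0.434]
force: [-22.2, 7.2, 18.8]
width: 51.1
gripper_force: 12.1
```

The tile has stopped moving and the force is climbing, so it looks seated. I'll retreat along -x, lift, then check.

Emit:
{"name": "move_arm", "arguments": {
  "rows": "-0.05 0 0 0 0 0 -0.2;-0.1 0 0 0 0 0 -0.2;-0.15 0 0 0 0 0 -0.2;-0.15 0 -0.1 0 0 0 -0.2;-0.15 0 -0.2 0 0 0 -0.2;-0.25 0 -0.3 0 0 0 -0.2;-0.35 0 -0.4 0 0 0 -0.2;-0.35 0 -0.5 0 0 0 -0.2;-0.35 0 -0.5 0 0 0 -0.2;-0.35 0 -0.5 0 0 0 -0.2"
}}

```text
clock: 16.68
eef_pos: [466.9, 7.6, 176.7]
tool_rot: [-3.139, -0.004, -0.434]
force: [-0.2, -0.2, -0.4]
width: 51.0
gripper_force: 0.0
```

```bash
python3 - <<'E'
from h import *
snap('c7',n='scene',o=(270,190),wh=(110,82),s=7)
d=cam('top'); i=cv2.cvtColor(d["img"],cv2.COLOR_RGB2BGR); 
np.save("top7.npy",d,allow_pickle=True); cv2.imwrite("pics/top7.png",cv2.resize(i[110:190,290:430],None,fx=5.5,fy=5.5,interpolation=cv2.INTER_CUBIC))
E
```

```text
(no output)
```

View pics/c7.png

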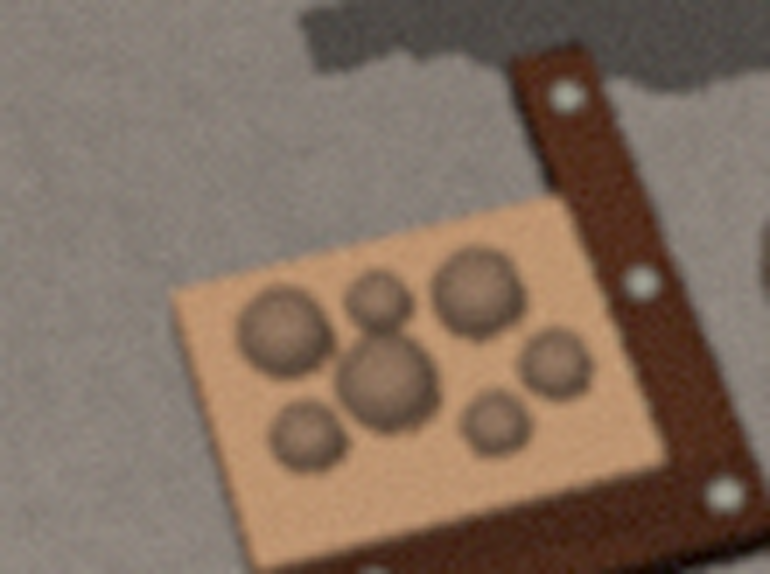

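View pics/top7.png

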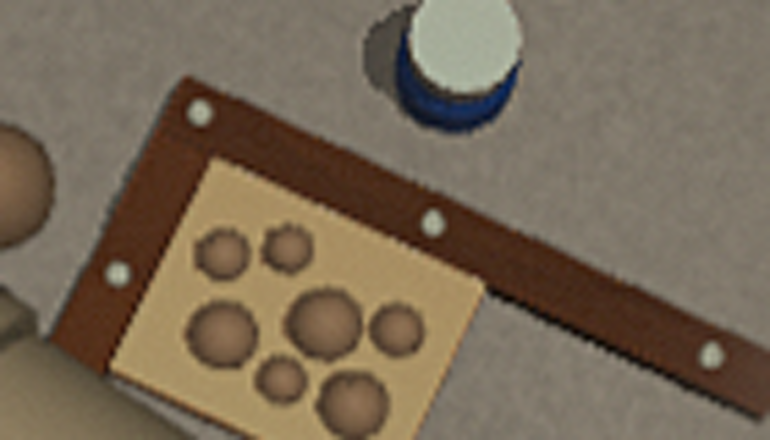

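Both views show the tile in the corner with no bench visible along either batten. Tile corners are at (212,157), (487,288) and (110,370). Now the numbers.

```bash
python3 - <<'E'
from h import *
np.set_printoptions(precision=3,suppress=True)
d=np.load("top7.npy",allow_pickle=True).item()
t=crop(d,[(212,157),(487,288),(110,370)],22,(290,110),5.5)
print(np.array([w2c(*q) for q in t]), ang(t[0]-t[1])-np.pi/2-C, ang(t[0]-t[2])-C)
d=np.load("c7.npy",allow_pickle=True).item()
t=crop(d,[(667,463),(255,567),(172,293),(560,194)],22,(270,190),7)
print(np.array([w2c(*q) for q in t])-[3.4,-.6], ang(t[0]-t[1])-np.pi/2-C)
E
```

```text
[[   0.006    0.061]
 [  -0.507 -119.483]
 [ -93.601   -1.243]] -0.004286501130808196 0.013935623274502262
[[  -0.756   -1.481]
 [  -1.949 -120.226]
 [ -94.001 -120.449]
 [ -95.221   -1.775]] -0.010048278029892943
```

```bash
python3 -c "
from cell import *
print(finish_job())"
```

```text
the job is handed in; nothing more can be done
None
```

I handed the job in with the tile flat in the corner: in the last pictures both edges are within about 2 mm of the battens and parallel to about 0.01 rad. The hand was clear, and no move went near the bystanders, though I did not re-measure them. The judge's result was not shown.

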